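# Seat the glazing mask on the pin board

### The arm

A 6-joint arm with a two-finger parallel gripper is mounted at the origin on the work surface; the furniture and walls round the work are solid. World frame = base frame: x ahead of the robot, y to its left, z up, the work surface at z = 0. Lengths are in m, angles in degrees, forces in N, time in s.
With the tool pointing down it reaches from about 0.4 to 0.825 m from the base axis. Payload 7 kg.
Tool frame: the origin (TCP) lies between the finger pads; the fingertips stand ctrl.nose_length ahead of it and the grasp point (between the pads) lies 2 mm behind it (ctrl.nose_length is the distance from the TCP to the fingertips, in m); z points along the fingers, y is the line along which they close (so a half turn about z gives the same grasp; the last joint's range is limited). The gripper opens to 88 mm and grips with 3 to 60 N. Pads are 19 mm wide; open, the fingers measure 130 mm over their backs; the gripper's body (78 mm by 193 mm) begins 47 mm behind the grasp point.
Start: joints at [88.986, 20.546, 0.682, 0, -70.136, -16.507], TCP at [0.203, 0.644, 0.244] pointing down, gripper open.
Joint ranges: [-176.03, 176.03], [-82.01, 121.73], [-58.28, 71.71], [-173.87, 95.51], [-174.79, -0.11], [-173.66, 173.66]. Speed limits (degrees/s): [136.94, 136.94, 172.46, 180, 180, 180].

### API

Orientations are given as [roll, pitch, yaw] about the fixed x, y, z axes, in that order (R = Rz(yaw) Ry(pitch) Rx(roll)).
In Python, from plant import ctrl gives the robot as it stands.
- The arm moves only by the tool apply_moves, never from a script. Its argument "commands" is a list of rows, each a list of 3 entries, a list of its own where there are three numbers: the shift along the world's x, y, z in cm, then the turn about the world's z in rad, then the closure, from 0 (fully open) to 1 (shut). In form: [[[x, y, z], turn, jaw], ...]. A call has 1 to 20 rows; each row is the pose to reach, as a shift and turn from the pose commanded when the call began; what a row does not reach only later rows make up. A row lasts 1/12 s, in which the tool goes at most 41.7 mm and 7.16 degrees, less where a joint would pass 70% of its speed; a pose out of reach is approached as far as the arm can. A call with a gripper value outside its range is refused whole. The fingers move at their own pace and stop on an object; the grip force is fixed at half the most. Time passes only in rows, so rows that repeat a pose let the fingers close. It gives the time, the measured TCP pose, the force, the opening and the grip force at its end, in the units of the state.
- ctrl.get_obs(): the state, without advancing time (a new reading comes with each control period).
- ctrl.snapshot(name): name is "scene" or "side" or "wrist"; returns a dict with "img" (400x640x3 uint8, red, green, blue), "fx", "fy", "cx", "cy" (pixels), "dist_coeffs" ([k1, k2, p1, p2, k3] as OpenCV has them; the pictures are not rectified), "T" (4x4, takes a point from camera to world coordinates). Camera axes: x right, y up, looking along -z (the intrinsics and any distortion apply to the point x, -y, -z); pixel columns grow to the right and rows downward; lengths in m; the calibration is good to about 2 mm. A picture is of the moment at which its call begins. There is no depth.
- ctrl.close_job(): hands the job in; it is judged then, once.
Trained networks look in a picture, given as the dict that the camera call returned (one of the last four; its "shot" number tells which), for a name from the list of things; names that differ only in an ending like _2 or _b are one class to them, and where a whole thing is asked for, a point or a joint stands for the part that bears it (a point fixed in the world has none). Each returns a list of dicts, best first, with "score" (0 to 1); they miss things now and then, are a little off and sometimes report something else, mostly with a low value. They report only what shows in the picture. A call takes as long as a camera call. They do not tell look-alikes from the thing itself.
- ctrl.search_frame(picture, target): "at" ([column, row] in pixels, amid what is visible of it).
- ctrl.spot_point(picture, target): "at" ([column, row] in pixels: a listed point, or the origin of a listed thing).
The state is a dict: "clock": time; "joint_pos": joint angles; "qvel": joint speeds; "tau": joint torques, N m; "tool_pos": TCP position; "orientation": TCP orientation; "force": force on the tool from outside, world axes, zero at the start; "moment": the same for the moment, N m; "opening": finger opening in m; "gripper_force": force on a finger pad.
Only numpy, scipy, OpenCV 4.12 (cv2) and the standard library are available. Lean on these libraries where they do the work, as an engineer would, in place of code of your own. Each camera call takes 0.05 s, during which the arm holds its last target. There are 200 camera calls.

### The job

Draw the wooden mask plate completely out from under the low shelf, and put it down flat and let go of it on the bench. Then take it by the upright ridge, bring it to the pin board with the grip block toward the board's open front, and slide its straight far edge under the hold-down lip until its two holes drop over the pins; leave it lying flush on the board. Leave the jar, the bowl and the round cutter where they are.

Things in the scene. Friction and masses are not known exactly. Their poses are not given: they have to be found in the camera images.
- mask_plate: Loose flat plate of light wood, 0.18 to 0.35 kg. Origin: middle of its panel's underside; x toward its straight far edge, z up. Panel 110 (x) by 140 (y) by 8 mm thick, window 36 x 62 mm centred at x +8. A tongue 50 mm wide, 8 mm thick runs from the -x edge to x -120. Starts flat on the bench under the low shelf: tongue and grip block stick out of its front, the ridge is below the cover.
- ridge (a point): Middle of the plate's ridge (plate x -32, y 0), 29 mm above the plate's underside; plate axes. The ridge is an upright bar across the panel, 14 mm thick along x, 80 mm long along y, from 8 to 40 mm above the underside.
- grip_block (a point): Middle of the grip block on the plate's tongue (plate x -100, y 0), 14 mm above the plate's underside; plate axes. The block is 36 mm along x (x -118 to -82) and 50 mm wide along y, its top 22 mm above the underside.
- big_hole (a point): Centre of the plate's 19 mm through hole (plate x +10, y +52), at its underside.
- small_hole (a point): Centre of the plate's 13 mm through hole (plate x +10, y -52), at its underside.
- low_shelf: Fixed low wooden shelf: two side walls, back and cover, no floor. Origin on the bench; open front to its -x. Cover 46 to 54 mm above the bench, x -45 to +70, y -90 to +90; 156 mm between the walls; back's inner face at x +62. The plate starts within 10 mm and 0.04 rad of the shelf's origin and yaw, and is completely out when its origin is over 100 mm to -x of the shelf's.
- pin_board: Fixed plywood board 150 (x) by 170 (y) by 16 mm, a tile sunk in its middle. Origin on the bench under its centre, open front -x. The lip, a bar at the +x edge (y -52 to +52), reaches in to x +43, from 21 to 28 mm above the board's top; back wall below it at x +57.5. Seated, the plate's origin lies 16 mm above the board's, axes alike; to pass the lip it comes down 15 mm or more to -x and slides +x.
- big_pin (a point): Foot of the 16 mm steel pin on the board's top face (board x +10, y +52, z 16); board axes. The pin stands 7 mm above the face, its tip tapered.
- small_pin (a point): Foot of the 10 mm steel pin on the board's top face (board x +10, y -52, z 16); board axes. Also 7 mm high with a tapered tip.
- glaze_jar: Bystander: small white jar with a blue lid, 49 mm across, 62 mm high, origin under its centre.
- water_bowl: Bystander: grey stoneware bowl, 120 mm across, 60 mm high, origin under its centre.
- round_cutter_1: Bystander: metal ring cutter, 65 mm across, 31 mm high, origin under its centre.
Mind the look-alikes: they are no part of the job. Of the things that look like the low_shelf, the larger one is meant.

How it is judged (in metres and radians):
On the way, in this order (a step that is already met when the one before it is completed fails the run):
1. the mask plate lies flat and released on the bench, completely out from under the low shelf (x of mask_plate in the frame of low_shelf below -0.098 m and height (world z) of mask_plate below 0.005 m and angle between mask_plate's own z axis and vertical below 0.05 rad and linear speed of mask_plate below 0.02 m/s and contact force between the fingers and mask_plate below 0.1 N), for 0.2 s.
2. the plate is lifted clear of the bench, held at the ridge (height (world z) of ridge above 0.044 m and distance between the grasp point and ridge below 0.05 m and contact force between the fingers and mask_plate above 0.5 N), for 0.1 s.
At the end, for the whole second after the job is handed in: Each hole of the plate is centred within 4 mm on its own pin (large on large, small on small), the plate lies flush on the board (within 2.5 mm and 0.03 rad) and is at rest (horizontal distance between big_hole and big_pin below 0.004 m and horizontal distance between small_hole and small_pin below 0.004 m and z of mask_plate in the frame of pin_board below 0.0185 m and angle between mask_plate's own z axis and vertical below 0.03 rad and linear speed of mask_plate below 0.01 m/s); the robot touches nothing.
It fails at once if the glaze jar is pushed more than 30 mm or tipped over (distance of glaze_jar from where it was at the start of the episode above 0.03 m or angle between glaze_jar's own z axis and vertical above 0.5 rad).
It fails at once if the bowl is pushed more than 30 mm or tipped over (distance of water_bowl from where it was at the start of the episode above 0.03 m or angle between water_bowl's own z axis and vertical above 0.5 rad).
It fails at once if the round cutter is pushed more than 30 mm or tipped over (distance of round_cutter_1 from where it was at the start of the episode above 0.03 m or angle between round_cutter_1's own z axis and vertical above 0.5 rad).
It also fails if it takes over 64 s, if anything falls off the work surface, if the arm or the gripper's body presses on something with over 40 N, if the wrist force passes 120 N, or if a joint passes its speed limit or range.

## Working session

There is one attempt and no reset: what is moved stays moved. The work goes in short steps, Python scripts to look and compute and a tool call to move; the robot and the scene stay as the last step left them, time stands still between calls to the robot, and variables do not carry over. Pictures are saved under pics/ and viewed, at most 12 in all, crops included, and the job is handed in when it is done.

Besides the shell and the picture viewer there is one more tool, called after ">>>" as name(argument=value, ...), one argument or row to a line, values as JSON. apply_moves: Moves the arm, as the interface text tells. Its arguments: {"type":"object","properties":{"commands":{"type":"array"}},"required":["commands"]}

```bash
ls; mkdir -p pics
cat > h.py <<'E'
import numpy as np, cv2, json
from plant import ctrl
def ray(s,px):
    K=np.array([[s["fx"],0,s["cx"]],[0,s["fy"],s["cy"]],[0,0,1.]])
    u=cv2.undistortPoints(np.array([[px]],float),K,np.array(s["dist_coeffs"],float))[0,0]
    T=np.array(s["T"]); d=T[:3,:3]@np.array([u[0],-u[1],-1.]); return T[:3,3],d
def at(s,px,z):
    o,d=ray(s,px); return (o+d*(z-o[2])/d[2]).round(4)
def proj(s,p):
    K=np.array([[s["fx"],0,s["cx"]],[0,s["fy"],s["cy"]],[0,0,1.]])
    T=np.array(s["T"]); c=T[:3,:3].T@(np.array(p,float)-T[:3,3]); c=c*[1,-1,-1]
    return cv2.projectPoints(c.reshape(1,1,3),np.zeros(3),np.zeros(3),K,np.array(s["dist_coeffs"],float))[0].ravel().round(1)
def save(s,n): cv2.imwrite(f"pics/{n}.png",s["img"][:,:,::-1])
E
python3 - <<'E'
from h import *
print(ctrl.get_obs(), ctrl.nose_length)
Z=dict(mask_plate=0,ridge=.029,grip_block=.014,big_hole=0,small_hole=0,low_shelf=0,pin_board=0,big_pin=.016,small_pin=.016,glaze_jar=0,water_bowl=0,round_cutter_1=0)
for c in ("scene","side"):
    s=ctrl.snapshot(c); save(s,c+"0"); print(c,np.array(s["T"]).round(3)[:3,3])
    for k,z in Z.items():
        for r in ctrl.spot_point(s,k)[:3]:
            if r["score"]>.2: print(k,r["score"],np.round(r["at"]),at(s,r["at"],z))
E
```

```text
pics
{'clock': 0.0, 'joint_pos': array([ 8.89874202e+01,  2.05909378e+01,  6.33289485e-01, -2.10859806e-02,
       -7.01341528e+01, -1.65088664e+01]), 'qvel': array([-0.0335325 , -0.02654046, -0.03797158,  0.04418854, -0.06511179,
        0.0094886 ]), 'tau': array([ 3.26777138e-05, -5.82707405e+01,  2.93048108e+01,  6.99691325e+00,
        6.94245362e-03, -1.66459645e-04]), 'tool_pos': array([0.20307415, 0.64324663, 0.24262155]), 'orientation': array([ 1.79906350e+02, -7.08427988e-03, -1.75286217e+01]), 'force': array([-0.37869964,  0.74071445, -0.14993178]), 'moment': array([-0.04629111, -0.00424293, -0.06579404]), 'gripper_force': 0.0, 'opening': 0.08805423458507015} 0.017
scene [-0.804  0.711  0.728]
mask_plate 0.68 [390. 178.] [ 0.5707 -0.3264  0.    ]
ridge 0.76 [383. 170.] [ 0.5966 -0.3059  0.029 ]
grip_block 0.74 [370. 172.] [ 0.642  -0.2767  0.014 ]
grip_block 0.22 [233. 237.] [0.4227 0.3805 0.014 ]
big_hole 0.89 [387. 173.] [ 0.6249 -0.3477 -0.    ]
small_hole 0.81 [400. 184.] [ 0.5018 -0.3216  0.    ]
low_shelf 0.89 [356. 208.] [ 0.4149 -0.0626  0.    ]
low_shelf 0.7 [394.
[... 327 characters left out ...]
33. 205.] [0.4816 0.0445 0.029 ]
ridge 0.37 [418. 252.] [ 0.5829 -0.3118  0.029 ]
grip_block 0.53 [408. 242.] [ 0.6036 -0.2249  0.014 ]
small_hole 0.52 [294. 180.] [0.4522 0.3955 0.    ]
low_shelf 0.67 [332. 232.] [ 0.437  -0.0774  0.    ]
low_shelf 0.62 [418. 265.] [ 0.5787 -0.3277  0.    ]
low_shelf 0.41 [333. 207.] [0.5018 0.0969 0.    ]
pin_board 0.86 [332. 206.] [0.5014 0.1115 0.    ]
big_pin 0.75 [331. 195.] [0.5195 0.1684 0.016 ]
small_pin 0.85 [341. 205.] [0.5186 0.0733 0.016 ]
glaze_jar 0.98 [313. 271.] [ 0.3159 -0.2795  0.    ]
glaze_jar 0.32 [420. 266.] [ 0.579  -0.3347  0.    ]
water_bowl 0.6 [259. 188.] [0.3051 0.3415 0.    ]
round_cutter_1 0.6 [293. 181.] [0.4459 0.3865 0.    ]
```

Run:
```python
import cv2
a=cv2.imread("pics/scene0.png")[130:290,180:460];b=cv2.imread("pics/side0.png")[150:300,230:480]
cv2.imwrite("pics/sc.png",cv2.resize(a,None,fx=2.85,fy=2.85,interpolation=2));cv2.imwrite("pics/sd.png",cv2.resize(b,None,fx=3.2,fy=3.2,interpolation=2))
```

```text
(no output)
```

View pics/sc.png

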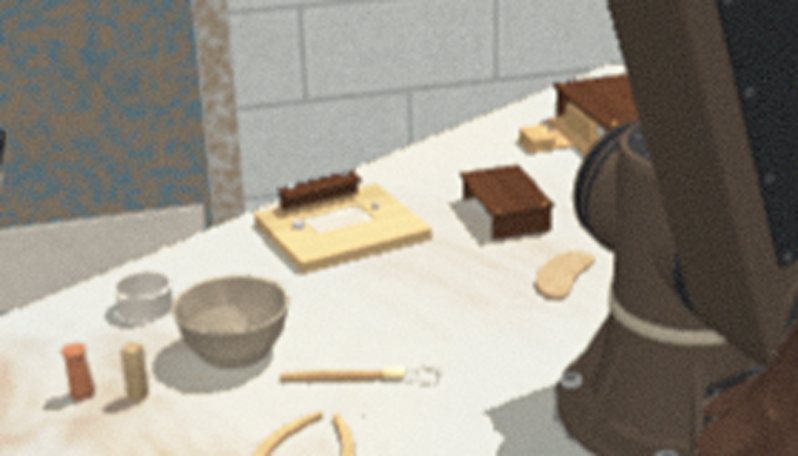

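View pics/sd.png

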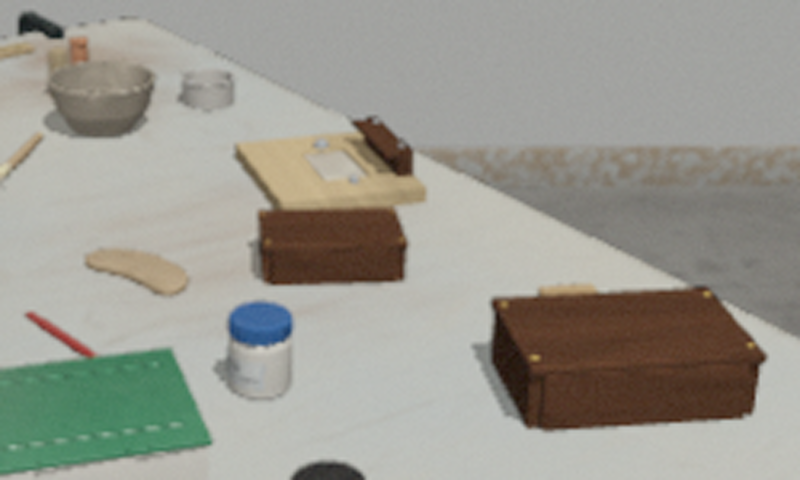

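The larger shelf is at the right edge in the scene view (crop about (600,110), block at (540,135)). Its front faces world +y. The pin board is at crop (345,235) with its lip at the far side, and the small shelf near (505,200) is the look-alike. I'll move over the board and look with the wrist camera.

>>> apply_moves(
  commands=[
    [[3,-4,2],-0.1,0],
    [[6,-8,4],-0.2,0],
    [[8,-11,6],-0.3,0],
    [[10,-15,8],-0.4,0],
    [[12,-19,10],-0.5,0],
    [[14,-23,10],-0.6,0],
    [[16,-27,10],-0.7,0],
    [[18,-31,10],-0.8,0],
    [[20,-35,10],-0.9,0],
    [[22,-39,10],-1.0,0],
    [[23,-43,10],-1.06,0],
    [[24,-47,10],-1.06,0],
    [[25,-51,10],-1.06,0],
    [[25,-53,10],-1.06,0],
    [[25,-53,10],-1.06,0],
    [[25,-53,10],-1.06,0],
    [[25,-53,10],-1.06,0],
  ],
)

```text
clock: 2.72
tool_pos: [0.4534, 0.1123, 0.3439]
orientation: [-180.0, 0.0, -78.4]
force: [0.4, -0.1, -0.4]
opening: 0.0879
gripper_force: 0.0
```

```bash
cat > look.py <<'E'
from h import *
import sys
Z=dict(mask_plate=0,ridge=.029,grip_block=.014,big_hole=0,small_hole=0,low_shelf=0,pin_board=0,big_pin=.016,small_pin=.016,glaze_jar=0,water_bowl=0,round_cutter_1=0)
o=ctrl.get_obs(); print(o["clock"],o["tool_pos"].round(4),o["orientation"].round(2),o["joint_pos"].round(0))
for i in range(2):
    s=ctrl.snapshot("wrist"); 
    if i==0: save(s,sys.argv[1]); print(np.array(s["T"]).round(3)[:3])
    for k in (sys.argv[2:] or Z):
        for r in ctrl.spot_point(s,k)[:2]:
            if r["score"]>.3: print(k,round(r["score"],2),np.round(r["at"]),at(s,r["at"],Z[k]))
E
python3 look.py w1
```

```text
2.7167 [0.4534 0.1123 0.3439] [-1.7996e+02  2.0000e-02 -7.8430e+01] [ 38.  -3. -14.  -0. -78. -27.]
[[-0.98   0.194  0.051  0.468]
 [-0.2   -0.947 -0.252  0.045]
 [-0.001 -0.257  0.966  0.485]]
mask_plate 0.52 [292. 133.] [0.5121 0.0644 0.    ]
low_shelf 0.81 [352.  54.] [ 0.4424 -0.0704  0.    ]
pin_board 0.96 [293. 167.] [0.5011 0.1202 0.    ]
big_pin 0.93 [281. 196.] [0.5107 0.1711 0.016 ]
small_pin 0.83 [294. 130.] [0.5089 0.0599 0.016 ]
water_bowl 0.94 [370. 295.] [0.3114 0.3336 0.    ]
round_cutter_1 0.72 [298. 304.] [ 0.4443  0.3824 -0.    ]
low_shelf 0.56 [352.  53.] [ 0.4419 -0.0712  0.    ]
low_shelf 0.41 [280. 194.] [0.5147 0.1725 0.    ]
pin_board 0.56 [291. 163.] [0.504  0.1152 0.    ]
big_pin 0.78 [282. 193.] [0.5095 0.166  0.016 ]
small_pin 0.74 [293. 131.] [0.5095 0.0629 0.016 ]
water_bowl 0.94 [372. 292.] [0.3079 0.3281 0.    ]
round_cutter_1 0.65 [293. 306.] [ 0.4511  0.389  -0.    ]
```

View pics/w1.png

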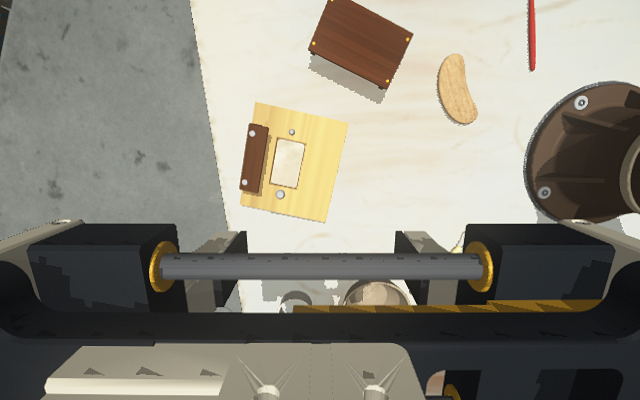

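The board is clear: small pin at about (292,132), big pin at (280,195), lip on the left. I'll get the pin centres from low-saturation blobs.

```bash
cat > pins.py <<'E'
from h import *
def pins(s,near,r=14):
    img=s["img"]; hsv=cv2.cvtColor(img,cv2.COLOR_RGB2HSV); out=[]
    for u,v in near:
        u,v=int(u),int(v); p=hsv[v-r:v+r+1,u-r:u+r+1,1]
        m=(p<np.median(p)*.6).astype(np.uint8)
        n,l,st,c=cv2.connectedComponentsWithStats(m,connectivity=4)
        k=[i for i in range(1,n) if 8<st[i,4]<250]; k=min(k,key=lambda i:np.hypot(*(c[i]-r)))
        out.append((c[k]+[u-r,v-r],st[k]))
    return out
if __name__=="__main__":
    s=ctrl.snapshot("wrist")
    P=[]
    for (c,st) in pins(s,[(280,195),(292,132)]):
        p=at(s,c,.021); P.append(p); print(c.round(1),st[2:],p)
    d=P[0]-P[1]; print("dist",np.linalg.norm(d),"yaw",np.degrees(np.arctan2(-d[0],d[1])))
    C=[at(s,q,.016) for q in [(256,102),(348,122),(326,222),(240,207)]]
    print(C,np.mean(C,0))
    v=C[1]-C[0]; w=C[2]-C[1];print(np.linalg.norm(v),np.linalg.norm(w),np.degrees(np.arctan2(-w[0],w[1])))
    # wood region min-area rectangle
    hsv=cv2.cvtColor(s["img"],cv2.COLOR_RGB2HSV); m=cv2.inRange(hsv,(12,70,120),(32,255,255)); m[230:]=0; m[:,360:]=0
    cs=max(cv2.findContours(m,0,2)[0],key=cv2.contourArea)
    W=np.array([at(s,q[0],.016)[:2] for q in cs],np.float32)*1000; print(cv2.minAreaRect(W))
E
python3 pins.py
```

```text
[279.8 193. ] [ 9  9 65] [0.5125 0.1654 0.021 ]
[291.6 130.6] [ 6  6 28] [0.5112 0.0621 0.021 ]
dist 0.10330817973423014 yaw -0.7210124064292509
[array([0.5737, 0.0308, 0.016 ]), array([0.4267, 0.0311, 0.016 ]), array([0.4261, 0.2012, 0.016 ]), array([0.5755, 0.2047, 0.016 ])] [0.5005  0.11695 0.016  ]
0.1470003061221302 0.17010105819776666 0.2021006768541541
((502.15374755859375, 114.91009521484375), (170.20965576171875, 150.43927001953125), 89.16968536376953)
```

>>> apply_moves(
  commands=[
    [[2,-3,0],0,0],
    [[4,-6,0],0,0],
    [[6,-9,0],0,0],
    [[7,-12,0],0,0],
    [[8,-15,0],0,0],
    [[9,-18,0],0,0],
    [[10,-21,0],0,0],
    [[12,-24,0],0,0],
    [[12,-24,0],0,0],
    [[12,-24,0],0,0],
    [[12,-24,0],0,0],
    [[12,-24,0],0,0],
  ],
)

```text
clock: 5.07
tool_pos: [0.573, -0.1258, 0.3436]
orientation: [-180.0, 0.0, -78.2]
force: [0.6, 0.8, 0.9]
opening: 0.0875
gripper_force: 0.0
```

```bash
python3 look.py w2 mask_plate ridge grip_block low_shelf glaze_jar
```

```text
5.0667 [ 0.573  -0.1258  0.3436] [-1.800e+02  1.000e-02 -7.822e+01] [  7.   9.  -1.  -0. -79.   5.]
[[-0.979  0.197  0.052  0.588]
 [-0.204 -0.946 -0.252 -0.193]
 [-0.    -0.257  0.966  0.485]]
ridge 0.77 [334.  52.] [ 0.5897 -0.2992  0.029 ]
grip_block 0.8 [319.  98.] [ 0.5982 -0.234   0.014 ]
low_shelf 0.76 [386. 212.] [ 0.4437 -0.0721  0.    ]
low_shelf 0.59 [347.  32.] [ 0.5761 -0.337  -0.    ]
glaze_jar 0.63 [494. 117.] [ 0.3128 -0.2665  0.    ]
ridge 0.8 [334.  51.] [ 0.5903 -0.3004  0.029 ]
grip_block 0.8 [319. 100.] [ 0.5981 -0.2313  0.014 ]
low_shelf 0.89 [388. 215.] [ 0.4396 -0.0677  0.    ]
low_shelf 0.73 [342.  33.] [ 0.5836 -0.3345  0.    ]
glaze_jar 0.95 [494. 116.] [ 0.3136 -0.2678  0.    ]
```

View pics/w2.png

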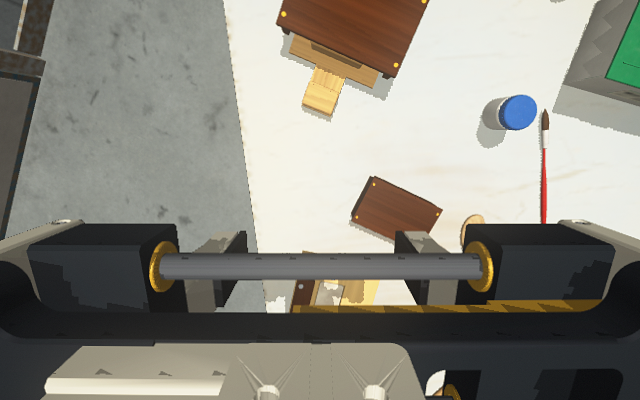

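The wrist view shows the big shelf at the top (front cover corners (277,24), (396,77)). The panel edge pokes out, the grip block is at about (322,90), the jar at (517,112) and the small shelf at (396,210).

Run:
```python
from h import *
s=ctrl.snapshot("wrist")
A=at(s,(277,24),.054);B=at(s,(396,77),.054);print(A,B,np.linalg.norm(A-B)); d=A-B; 
# shelf y axis from? front -x points +y world; shelf y = rot90(x)
print("edge angle",np.degrees(np.arctan2(d[1],d[0])))
hsv=cv2.cvtColor(s["img"],cv2.COLOR_RGB2HSV)
print(hsv[90,322],hsv[70,365],hsv[45,300],hsv[108,318])
m=cv2.inRange(hsv,(8,60,100),(35,200,255)); m[125:]=0;m[:,:280]=0;m[:,400:]=0;m[:25]=0
m2=m.copy(); 
cs=max(cv2.findContours(m2,0,2)[0],key=cv2.contourArea)
print(cv2.approxPolyDP(cs,3,True).reshape(-1,2).tolist())
for q in cv2.approxPolyDP(cs,3,True).reshape(-1,2): print(q,at(s,q,.022)[:2],at(s,q,.008)[:2])
cv2.imwrite("pics/c.png",cv2.resize(s["img"][0:130,260:440,::-1],None,fx=4,fy=4,interpolation=2))
```

```text
[ 0.6723 -0.3122  0.054 ] [ 0.498  -0.2807  0.054 ] 0.17712351622526018
edge angle -10.244087446458622
[ 22 119 246] [ 18 137 177] [ 18 133 180] [ 20 122 242]
[[294, 34], [289, 53], [316, 65], [303, 106], [329, 117], [346, 77], [372, 88], [377, 71]]
[294  34] [ 0.6522 -0.3132] [ 0.6541 -0.3168]
[289  53] [ 0.6548 -0.2868] [ 0.6569 -0.2896]
[316  65] [ 0.6125 -0.2788] [ 0.6133 -0.2814]
[303 106] [ 0.6205 -0.2177] [ 0.6215 -0.2185]
[329 117] [ 0.5779 -0.21  ] [ 0.5776 -0.2104]
[346  77] [ 0.565  -0.2717] [ 0.5643 -0.2741]
[372  88] [ 0.5228 -0.2647] [ 0.5209 -0.2668]
[377  71] [ 0.5214 -0.2894] [ 0.5194 -0.2923]
```

View pics/c.png

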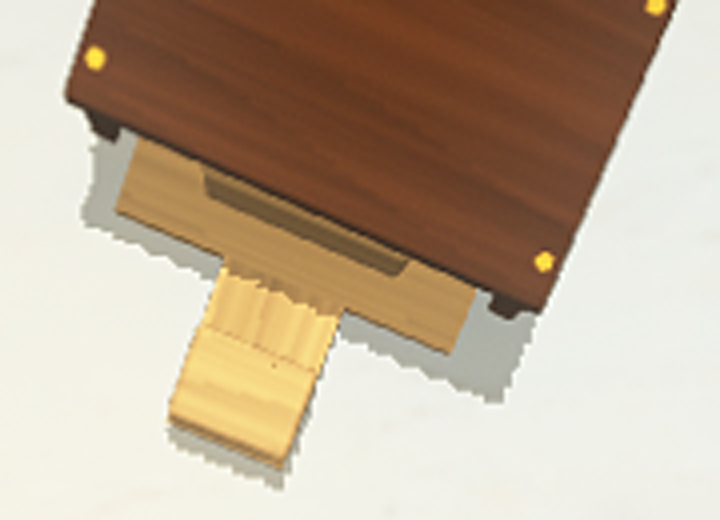

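>>> apply_moves(
  commands=[
    [[0.5,-2,-3],-0.1,0],
    [[1,-4,-6],-0.2,0],
    [[1.5,-6,-9],-0.3,0],
    [[2,-8,-12],-0.375,0],
    [[2.4,-10,-15],-0.375,0],
    [[2.4,-10.6,-18],-0.375,0],
    [[2.4,-10.6,-21],-0.375,0],
    [[2.4,-10.6,-24],-0.375,0],
    [[2.4,-10.6,-25],-0.375,0],
    [[2.4,-10.6,-25],-0.375,0],
    [[2.4,-10.6,-25],-0.375,0],
    [[2.4,-10.6,-25],-0.375,0],
  ],
)

```text
clock: 6.72
tool_pos: [0.5987, -0.2325, 0.0957]
orientation: [-179.8, -0.0, -99.7]
force: [0.0, 0.0, 0.8]
opening: 0.0878
gripper_force: 0.0
```

```bash
python3 look.py w3 grip_block ridge
```

```text
6.7167 [ 0.5987 -0.2325  0.0957] [-1.7983e+02 -2.0000e-02 -9.9700e+01] [ -4.  25. -14.   0. -51.  -6.]
[[-0.986 -0.162 -0.046  0.587]
 [ 0.169 -0.953 -0.253 -0.3  ]
 [-0.003 -0.257  0.966  0.237]]
grip_block 0.89 [324. 209.] [ 0.596  -0.2357  0.014 ]
ridge 0.6 [320. 123.] [ 0.588  -0.3025  0.029 ]
grip_block 0.84 [324. 209.] [ 0.596  -0.2357  0.014 ]
ridge 0.87 [323. 123.] [ 0.5851 -0.3023  0.029 ]
```

View pics/w3.png

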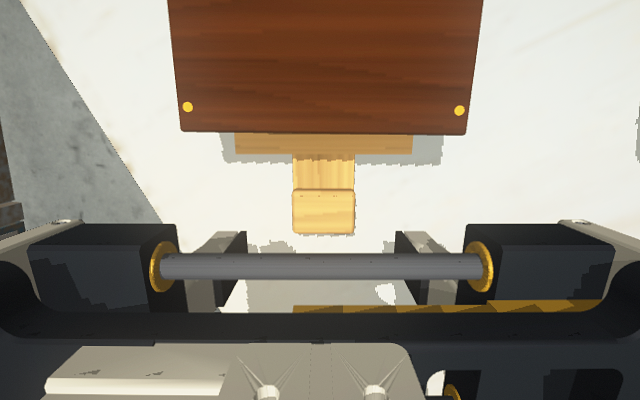

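The tool is aligned with the block at (324,212). Next: descend and grip.

>>> apply_moves(
  commands=[
    [[-0.2,-0.3,-2],0,0],
    [[-0.2,-0.3,-4],0,0],
    [[-0.2,-0.3,-6],0,0],
    [[-0.2,-0.3,-7],0,0],
    [[-0.2,-0.3,-7.5],0,0],
    [[-0.2,-0.3,-7.5],0,0],
    [[-0.2,-0.3,-7.5],0,0],
    [[-0.2,-0.3,-7.5],0,1],
    [[-0.2,-0.3,-7.5],0,1],
    [[-0.2,-0.3,-7.5],0,1],
    [[-0.2,-0.3,-7.5],0,1],
    [[-0.2,-0.3,-7.5],0,1],
    [[-0.2,-0.3,-7.5],0,1],
    [[-0.2,-0.3,-7.5],0,1],
  ],
)

```text
clock: 8.18
tool_pos: [0.5954, -0.2353, 0.0187]
orientation: [-180.0, 0.0, -99.7]
force: [-0.2, 0.8, 0.0]
opening: 0.0494
gripper_force: 30.0
```

>>> apply_moves(
  commands=[
    [[0.1,0.8,0],0,1],
    [[0.3,2,0],0,1],
    [[0.5,3,0],0,1],
    [[0.7,4,0],0,1],
    [[0.9,5,0],0,1],
    [[1.0,6,0],0,1],
    [[1.2,7,0],0,1],
    [[1.4,8,0],0,1],
    [[1.5,9,0],0,1],
    [[1.7,10,0],0,1],
    [[1.9,11,0],0,1],
    [[2.1,12,0],0,1],
    [[2.2,12.8,0],0,1],
    [[2.2,12.8,0],0,1],
    [[2.2,12.8,0],0,1],
    [[2.2,12.8,0],0,1],
  ],
)

```text
clock: 9.52
tool_pos: [0.6177, -0.1068, 0.0187]
orientation: [-180.0, 0.0, -99.7]
force: [1.0, 3.1, 3.4]
opening: 0.0499
gripper_force: 30.0
```

>>> apply_moves(
  commands=[
    [[0,0,0],0,0],
    [[0,0,0],0,0],
    [[0,0,0],0,0],
    [[0,0,0],0,0],
    [[0,0,0],0,0],
    [[0,0,0],0,0],
    [[0,0,2],0,0],
    [[0,0,5],0,0],
    [[0,0,8],0,0],
    [[0,0,12],0,0],
    [[0,0,16],0,0],
    [[0,0,18],0,0],
    [[0,0,18],0,0],
    [[0,0,18],0,0],
    [[0,0,18],0,0],
  ],
)

```text
clock: 10.77
tool_pos: [0.6166, -0.1073, 0.1979]
orientation: [179.9, 0.0, -99.8]
force: [0.1, 0.2, -0.2]
opening: 0.0878
gripper_force: 0.0
```

```bash
python3 look.py w4 mask_plate ridge big_hole small_hole grip_block
```

```text
10.7667 [ 0.6166 -0.1073  0.1979] [ 1.7995e+02  1.0000e-02 -9.9760e+01] [  8.  18.  -9.  -0. -63. -18.]
[[-0.985 -0.164 -0.043  0.606]
 [ 0.17  -0.952 -0.254 -0.175]
 [ 0.001 -0.257  0.966  0.339]]
mask_plate 0.8 [320.  96.] [ 0.6008 -0.2075  0.    ]
ridge 0.83 [317. 127.] [ 0.6095 -0.1749  0.029 ]
ridge 0.63 [429. 367.] [0.5147 0.1565 0.029 ]
big_hole 0.69 [270.  87.] [ 0.6537 -0.2263  0.    ]
grip_block 0.65 [317. 189.] [ 0.6212 -0.1059  0.014 ]
mask_plate 0.88 [319.  99.] [ 0.602  -0.2049  0.    ]
ridge 0.68 [317. 129.] [ 0.6094 -0.1727  0.029 ]
big_hole 0.64 [269.  89.] [ 0.6552 -0.2247  0.    ]
small_hole 0.81 [365.  88.] [ 0.5493 -0.2077  0.    ]
small_hole 0.38 [269.  87.] [ 0.6552 -0.2263  0.    ]
grip_block 0.9 [323. 190.] [ 0.6152 -0.1035  0.014 ]
```

View pics/w4.png

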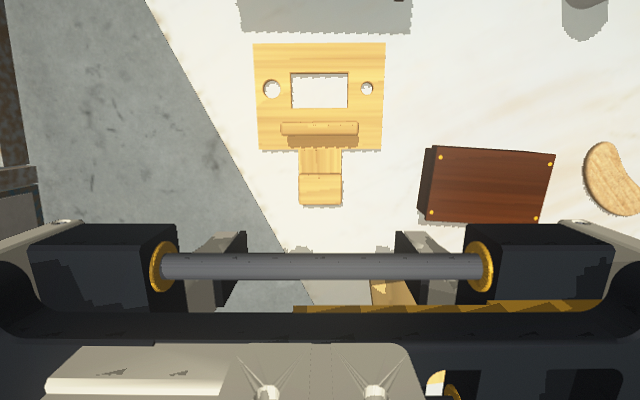

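The plate is fully out and released: holes at (271,88) and (366,88), ridge at (319,129). I'll measure its pose from the hole rims before regrasping.

Run:
```python
from h import *; from pins import pins
s=ctrl.snapshot("wrist"); P=[]
for c,st in pins(s,[(271,88),(366,88)],12):
    P.append(at(s,c,.006)[:2]); print(c.round(1),st[2:],P[-1])
d=P[0]-P[1]; y=d/np.linalg.norm(d); x=np.array([y[1],-y[0]])
print(np.linalg.norm(d),"yaw",np.degrees(np.arctan2(x[1],x[0])))
o=(P[0]+P[1])/2-.01*x; print("origin",o,"ridge",o-.032*x,"block",o-.1*x)
C=np.array([at(s,q,.008)[:2] for q in [(253,43),(386,43),(382,151),(260,150)]]); print(C,C.mean(0))
```

```text
[272.6  89.2] [ 16  17 217] [ 0.6512 -0.2229]
[366.8  88.4] [ 11  12 102] [ 0.5493 -0.2062]
0.10325938214031691 yaw -99.30724724013804
origin [ 0.60186729 -0.20468165] ridge [ 0.6070426  -0.17310292] block [ 0.61804015 -0.10599812]
[[ 0.6617 -0.2708]
 [ 0.524  -0.2471]
 [ 0.5412 -0.1362]
 [ 0.679  -0.161 ]] [ 0.601475 -0.203775]
```

>>> apply_moves(
  commands=[
    [[-0.1,-0.6,0],-0.12,0.3],
    [[-0.2,-1.2,0],-0.24,0.55],
    [[-0.3,-1.8,0],-0.36,0.55],
    [[-0.4,-2.4,0],-0.48,0.55],
    [[-0.5,-3,0],-0.6,0.55],
    [[-0.6,-3.6,-1],-0.72,0.55],
    [[-0.7,-4.2,-2],-0.84,0.55],
    [[-0.8,-4.8,-3],-0.96,0.55],
    [[-0.9,-5.4,-4],-1.08,0.55],
    [[-1,-6,-5],-1.2,0.55],
    [[-1,-6.3,-6],-1.32,0.55],
    [[-1,-6.6,-7],-1.44,0.55],
    [[-1,-6.6,-8],-1.565,0.55],
    [[-1,-6.6,-9],-1.565,0.55],
    [[-1,-6.6,-10],-1.565,0.55],
    [[-1,-6.6,-10],-1.565,0.55],
    [[-1,-6.6,-10],-1.565,0.55],
    [[-1,-6.6,-10],-1.565,0.55],
  ],
)

```text
clock: 12.92
tool_pos: [0.6076, -0.1733, 0.099]
orientation: [-180.0, 0.0, 170.7]
force: [-0.2, 0.5, 0.7]
opening: 0.0395
gripper_force: 0.0
```

>>> apply_moves(
  commands=[
    [[0,0,-2],0,0.55],
    [[0,0,-4],0,0.55],
    [[0,0,-5.5],0,0.55],
    [[0,0,-6.5],0,0.55],
    [[0,0,-7.1],0,0.55],
    [[0,0,-7.1],0,0.55],
    [[0,0,-7.1],0,0.55],
    [[0,0,-7.1],0,1],
    [[0,0,-7.1],0,1],
    [[0,0,-7.1],0,1],
    [[0,0,-7.1],0,1],
    [[0,0,-7.1],0,1],
    [[0,0,-7.1],0,1],
    [[0,0,-7.1],0,1],
  ],
)

```text
clock: 14.08
tool_pos: [0.6074, -0.1734, 0.028]
orientation: [-180.0, 0.0, 170.6]
force: [-0.1, 0.9, 4.6]
opening: 0.0137
gripper_force: 30.0
```

>>> apply_moves(
  commands=[
    [[0,0,1],0,1],
    [[0,0,2.5],0,1],
    [[0,0,4.5],0,1],
    [[0,0,7],0,1],
    [[0,0,10],0,1],
    [[0,0,13],0,1],
    [[0,0,14],0,1],
    [[0,0,14],0,1],
    [[0,0,14],0,1],
  ],
)

```text
clock: 14.83
tool_pos: [0.6068, -0.1731, 0.1674]
orientation: [180.0, 0.0, 170.6]
force: [0.0, 0.2, -2.2]
opening: 0.0139
gripper_force: 30.0
```

>>> apply_moves(
  commands=[
    [[-0.5,1,0],0.1,1],
    [[-1,2.5,0],0.2,1],
    [[-2,4.5,0],0.3,1],
    [[-3,6.5,0],0.4,1],
    [[-4,8.5,0],0.5,1],
    [[-5,10.5,0],0.6,1],
    [[-6,12.5,0],0.7,1],
    [[-7.5,14.5,0],0.8,1],
    [[-9,16.5,0],0.9,1],
    [[-10,18.5,0],1.0,1],
    [[-11,20.5,0],1.1,1],
    [[-12,22.5,0],1.2,1],
    [[-13,24.5,0],1.3,1],
    [[-14.5,26.5,0],1.4,1],
    [[-15.5,28,0],1.5,1],
    [[-16.2,28.8,0],1.6,1],
    [[-16.2,28.8,0],1.72,1],
    [[-16.2,28.8,0],1.72,1],
    [[-16.2,28.8,0],1.72,1],
    [[-16.2,28.8,0],1.72,1],
  ],
)

```text
clock: 16.5
tool_pos: [0.4448, 0.1142, 0.1666]
orientation: [179.9, -0.1, -91.1]
force: [1.1, 0.7, -2.3]
opening: 0.0141
gripper_force: 30.0
```

Run:
```python
from h import *
o=ctrl.get_obs(); print(o["tool_pos"].round(4),o["orientation"],o["opening"])
z=o["tool_pos"][2]-.028
s=ctrl.snapshot("wrist"); save(s,"w5")
for k,h in dict(big_hole=z+.006,small_hole=z+.006,ridge=z+.029,big_pin=.02,small_pin=.02,grip_block=z+.014).items():
    for r in ctrl.spot_point(s,k)[:1]: print(k,r["score"],r["at"],at(s,r["at"],h))
```

```text
[0.4448 0.1142 0.1666] [ 1.79909604e+02 -6.31175028e-02 -9.11072582e+01] 0.014108823637266866
small_hole 0.9 [248.9, 150.3] [0.4847 0.0576 0.1446]
ridge 0.96 [319.9, 260.2] [0.4457 0.1148 0.1676]
small_pin 0.55 [256.3, 146.6] [0.5079 0.0634 0.02  ]
grip_block 0.75 [268.1, 192.0] [0.4739 0.0801 0.1526]
```

View pics/w5.png

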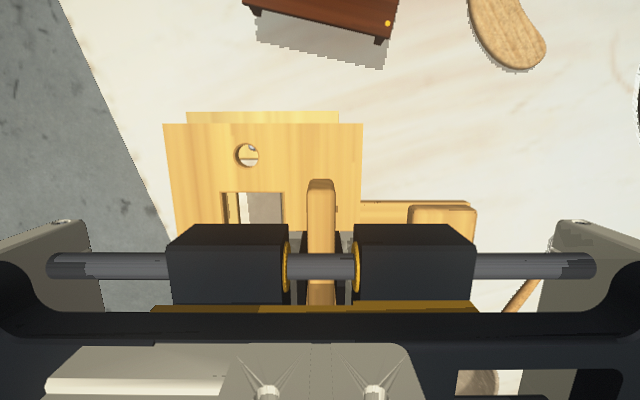

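The plate hangs level: small hole at (247,155), ridge between the fingers at (320,240), board below. I'll lower it to just above pin height, 25 mm back.

>>> apply_moves(
  commands=[
    [[0,0,-2],0,1],
    [[0,0,-4],0,1],
    [[0,0,-6],0,1],
    [[0,0,-8],0,1],
    [[0,0,-9.5],0,1],
    [[0,0,-10.5],0,1],
    [[0,0,-11.1],0,1],
    [[0,0,-11.1],0,1],
    [[0,0,-11.1],0,1],
    [[0,0,-11.1],0,1],
  ],
)

```text
clock: 17.68
tool_pos: [0.4457, 0.115, 0.0573]
orientation: [-179.9, 0.0, -90.9]
force: [0.4, -0.5, -0.8]
opening: 0.0135
gripper_force: 30.0
```

```bash
cat > chk.py <<'E'
from h import *
import sys
o=ctrl.get_obs(); print(o["tool_pos"].round(4),o["orientation"].round(2),o["force"].round(1))
z=o["tool_pos"][2]-.028 if len(sys.argv)<2 else float(sys.argv[1])
for cam in ("wrist","scene","side"):
  for i in range(2):
    s=ctrl.snapshot(cam)
    for k,h in dict(big_hole=z,small_hole=z,big_pin=.016,small_pin=.016,ridge=z+.029,grip_block=z+.014,mask_plate=z).items():
        for r in ctrl.spot_point(s,k)[:1]:
            if r["score"]>.3: print(cam,k,round(r["score"],2),np.round(r["at"]),at(s,r["at"],h))
s=ctrl.snapshot("wrist"); a=s["img"][60:240,120:400,::-1]; s=ctrl.snapshot("scene"); b=s["img"][165:255,230:370,::-1]
cv2.imwrite("pics/chk%d.png"%int(o["clock"]*10),np.vstack([cv2.resize(a,(560,360)),cv2.resize(b,(560,360),interpolation=2)])[:,:,:][:720])
E
python3 chk.py
```

```text
[0.4457 0.115  0.0573] [-1.7994e+02  4.0000e-02 -9.0860e+01] [ 0.4 -0.5 -0.8]
wrist small_hole 0.83 [250. 154.] [0.4868 0.0613 0.0293]
wrist ridge 0.68 [319. 257.] [0.4472 0.1135 0.0583]
wrist small_hole 0.84 [252. 153.] [0.4854 0.0604 0.0293]
wrist ridge 0.84 [321. 258.] [0.4458 0.1138 0.0583]
scene big_hole 0.86 [287. 210.] [0.4766 0.1727 0.0293]
scene small_hole 0.95 [312. 203.] [0.4782 0.0762 0.0293]
scene big_pin 0.88 [286. 209.] [0.5061 0.1623 0.016 ]
scene small_pin 0.85 [311. 198.] [0.5459 0.0453 0.016 ]
scene ridge 0.68 [306. 203.] [0.4357 0.1198 0.0583]
scene grip_block 0.72 [315. 212.] [0.3884 0.1118 0.0433]
scene mask_plate 0.69 [301. 204.] [0.4914 0.1125 0.0293]
scene big_hole 0.81 [287. 207.] [0.4964 0.1647 0.0293]
scene small_hole 0.65 [313. 201.] [0.4892 0.0669 0.0293]
scene big_pin 0.84 [285. 209.] [0.5104 0.1664 0.016 ]
scene small_pin 0.67 [311. 198.] [0.545 0.047 0.016]
scene ridge 0.97 [304. 202.] [0.4456 0.1215 0.0583]
scene grip_block 0.71 [317. 212.] [0.3868 0.1064 0.0433]
scene mask_plate 0.95 [300. 205.] [0.4904 0.1168 0.0293]
side big_hole 0.76 [325. 191.] [0.4986 0.1728 0.0293]
side small_hole 0.56 [332. 206.] [0.4764 0.042  0.0293]
side big_pin 0.72 [328. 194.] [0.5114 0.1718 0.016 ]
side small_pin 0.85 [340. 204.] [0.518  0.0753 0.016 ]
side ridge 0.76 [318. 190.] [0.4567 0.1141 0.0583]
side grip_block 0.84 [292. 198.] [0.367  0.1046 0.0433]
side mask_plate 0.93 [326. 199.] [0.4775 0.0988 0.0293]
side big_hole 0.96 [323. 190.] [0.4962 0.1816 0.0293]
side small_hole 0.61 [334. 208.] [0.4801 0.0255 0.0293]
side big_pin 0.8 [330. 196.] [0.509  0.1547 0.016 ]
side small_pin 0.65 [342. 206.] [0.517  0.0578 0.016 ]
side ridge 0.63 [315. 191.] [0.4438 0.1063 0.0583]
side grip_block 0.75 [296. 196.] [0.3834 0.1154 0.0433]
side mask_plate 0.84 [324. 196.] [0.4792 0.1274 0.0293]
```

>>> apply_moves(
  commands=[
    [[0,0,-0.15],0,1],
    [[0,0,-0.3],0,1],
    [[0,0,-0.3],0,1],
    [[0,0,-0.3],0,1],
    [[0.3,0,-0.3],0,1],
    [[0.7,0,-0.3],0,1],
    [[1.1,-0.1,-0.3],0,1],
    [[1.5,-0.1,-0.3],0,1],
    [[1.9,-0.1,-0.3],0,1],
    [[2.2,-0.1,-0.3],0,1],
    [[2.4,-0.1,-0.3],0,1],
    [[2.4,-0.1,-0.3],0,1],
    [[2.4,-0.1,-0.3],0,1],
    [[2.4,-0.1,-0.3],0,1],
  ],
)

```text
clock: 21.35
tool_pos: [0.469, 0.1136, 0.0535]
orientation: [180.0, -0.0, -90.9]
force: [-0.2, -0.2, -3.0]
opening: 0.0137
gripper_force: 30.0
```

Run:
```python
from h import *
o=ctrl.get_obs(); print(o["tool_pos"].round(4),o["orientation"].round(2),o["force"].round(1))
s=ctrl.snapshot("wrist")
a=cv2.resize(s["img"][130:180,225:275,::-1],(500,500),interpolation=2)
cv2.imwrite("pics/z1.png",a)
# where should the pin tip, hole rims project
for p in [(.5112,.0621,.021),(.5112,.0621,.023)]: print(proj(s,p))
```

```text
[0.469  0.1136 0.0535] [ 1.7998e+02 -1.0000e-02 -9.0860e+01] [-0.2 -0.2 -3. ]
[250.4 157.2]
[249.6 157.6]
```

View pics/z1.png

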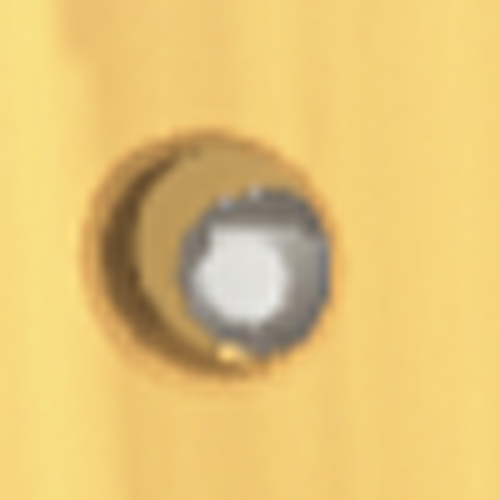

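The pin tip sits at about (250,157) and the hole rim is centred at about (246.1,155.4). Now the residual offset.

Run:
```python
from h import *
s=ctrl.snapshot("wrist")
for zt in (.0335,.0345): print(at(s,(246.1-.5,155.4-.5),zt), at(s,(250-.5,157-.5),.023), at(s,(250.3-.5,157.2-.5),.021))
```

```text
[0.5107 0.0596 0.0335] [0.5112 0.0615 0.023 ] [0.5115 0.0618 0.021 ]
[0.5105 0.0595 0.0345] [0.5112 0.0615 0.023 ] [0.5115 0.0618 0.021 ]
```

>>> apply_moves(
  commands=[
    [[0.1,0.2,0],0,1],
    [[0.1,0.2,0],0,1],
    [[0.1,0.2,0],0,1],
    [[0.1,0.2,-0.2],0,1],
    [[0.1,0.2,-0.3],0,1],
    [[0.1,0.2,-0.4],0,1],
    [[0.1,0.2,-0.5],0,1],
    [[0.1,0.2,-0.5],0,1],
    [[0.1,0.2,-0.5],0,1],
  ],
)

```text
clock: 22.2
tool_pos: [0.4702, 0.1156, 0.0485]
orientation: [180.0, -0.0, -90.9]
force: [0.9, 0.6, -2.1]
opening: 0.0136
gripper_force: 30.0
```

Run:
```python
from h import *
o=ctrl.get_obs(); print(o["tool_pos"].round(4),o["orientation"].round(2),o["force"].round(1),o["moment"].round(2))
s=ctrl.snapshot("wrist")
a=cv2.resize(s["img"][130:180,225:275,::-1],(500,500),interpolation=2)
cv2.imwrite("pics/z2.png",a)
```

```text
[0.4702 0.1156 0.0485] [ 1.7999e+02 -1.0000e-02 -9.0860e+01] [ 0.9  0.6 -2.1] [ 0.09 -0.08 -0.01]
```

View pics/z2.png

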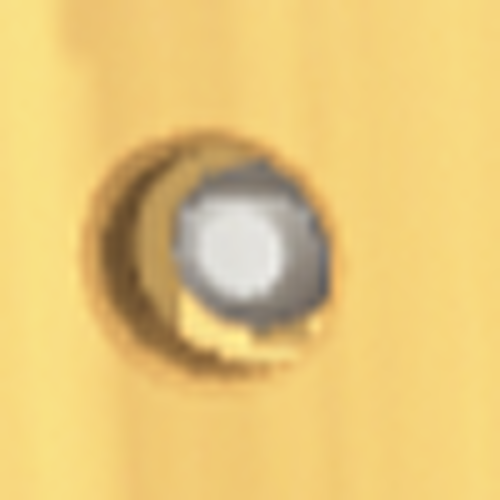

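>>> apply_moves(
  commands=[
    [[-0.05,0.03,0],0,1],
    [[-0.05,0.03,-0.1],0,1],
    [[-0.05,0.03,-0.2],0,1],
    [[-0.05,0.03,-0.3],0,1],
    [[-0.05,0.03,-0.35],0,1],
    [[-0.05,0.03,-0.4],0,1],
    [[-0.05,0.03,-0.4],0,1],
    [[-0.05,0.03,-0.4],0,1],
  ],
)

```text
clock: 22.92
tool_pos: [0.4697, 0.1159, 0.0445]
orientation: [180.0, -0.0, -90.9]
force: [0.1, -0.3, -2.3]
opening: 0.014
gripper_force: 30.0
```

>>> apply_moves(
  commands=[
    [[0,0,-0.05],0,1],
    [[0,0,-0.1],0,1],
    [[0,0,-0.1],0,1],
    [[0,0,-0.1],0,1],
  ],
)

```text
clock: 23.25
tool_pos: [0.4698, 0.116, 0.044]
orientation: [-180.0, 0.0, -90.8]
force: [-2.3, 0.2, 4.8]
opening: 0.0137
gripper_force: 30.0
```

Contact at the right height, with upward force and the TCP at 0.044. I'll release, retreat and check.

>>> apply_moves(
  commands=[
    [[0,0,0],0,0.6],
    [[0,0,0],0,0.6],
    [[0,0,0],0,0.6],
    [[0,0,0],0,0.6],
    [[0,0,0.5],0,0.6],
    [[0,0,1.5],0,0.6],
    [[0,0,3],0,0.6],
    [[0,0,6],0,0.6],
    [[0,0,9],0,0.6],
    [[0,2,13],0,0.6],
    [[0,4,16],0,0.6],
    [[0,6,19],0,0.6],
    [[0,7,20],0,0.6],
    [[0,7,20],0,0.6],
    [[0,7,20],0,0.6],
  ],
)

```text
clock: 24.5
tool_pos: [0.4695, 0.1863, 0.2438]
orientation: [-180.0, 0.0, -90.8]
force: [-0.4, -0.1, -1.9]
opening: 0.0352
gripper_force: 0.0
```

Run:
```python
from h import *
o=ctrl.get_obs(); print(o["clock"],o["tool_pos"].round(4),o["force"].round(1))
s=ctrl.snapshot("wrist"); c=proj(s,(.49,.115,.02)).astype(int); print(c)
a=s["img"][max(0,c[1]-75):c[1]+75,c[0]-100:c[0]+100,::-1]
cv2.imwrite("pics/fin.png",cv2.resize(a,None,fx=4,fy=4,interpolation=2))
for k,h in dict(big_hole=.022,small_hole=.022,mask_plate=.016).items():
    for r in ctrl.spot_point(s,k)[:1]: print(k,round(r["score"],2),r["at"],at(s,r["at"],h))
```

```text
24.5 [0.4695 0.1863 0.2438] [-0.4 -0.1 -1.9]
[303 124]
big_hole 0.62 [285.0, 164.4] [0.515  0.1639 0.022 ]
small_hole 0.88 [286.1, 77.6] [0.509  0.0615 0.022 ]
mask_plate 0.85 [293.8, 122.7] [0.5024 0.1129 0.016 ]
```

View pics/fin.png

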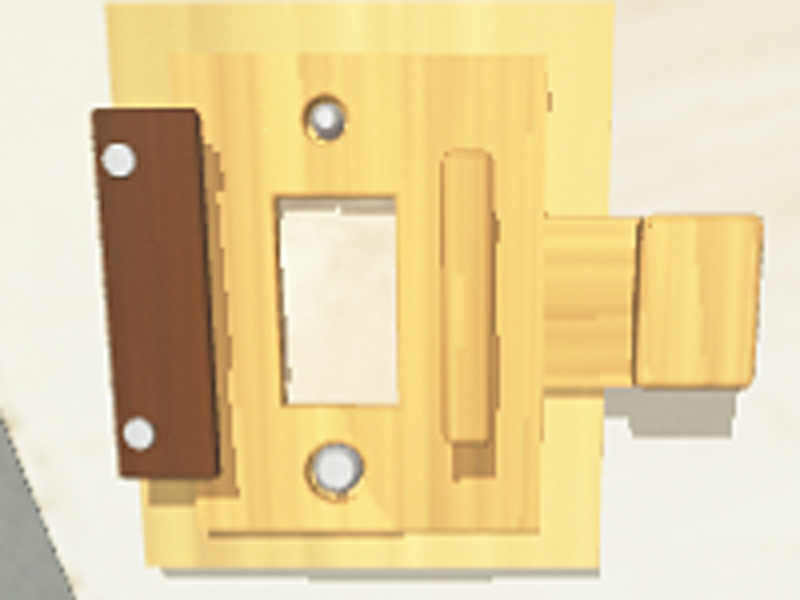

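Both pins stand inside their holes (crop (325,118) and (335,468)). The plate lies flush under the lip and the gripper is clear, so I'm handing in.

```bash
python3 -c "
from plant import ctrl
print(ctrl.close_job())"
```

```text
the job is handed in; nothing more can be done
None
```

I drew the plate out, set it down and released it, regrasped it by the ridge and seated it under the lip; the last wrist picture shows both pins in their holes and the plate flush. The job was handed in at about 24.6 s of the 64 s, and no verdict was returned.

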